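# Roll a wire spool up the loading ramp into its seat

### The job

A spool of bonding wire stands on its rim at the foot of the small metal loading ramp on the bench. Push it from behind with the fingertips, slowly and gently, up the slope and over the crest until it drops into its seat against the stop, and leave it there. Stay against it all the way so that it never rolls back or runs free on the slope; do not take it between the fingers or lift it, and do not disturb the things standing round the ramp.

Things in the scene. Friction and masses are not known exactly. Their poses are not given: they have to be found in the camera images.
- ramp: Loading ramp of grey and bare metal, fixed to the bench, 285 x 66 mm. x points up the ramp from foot to stop, y across to the left, z up; origin on the bench, on the centre line, below the foot of the slope. The track, 32 mm wide, runs between two rails 5 mm thick, about 9 mm above it. Level landing at x = -76 to 0 mm, 12 mm above the bench, with a lip 20 mm high before it.
- spool: Spool of gold bonding wire with blue flanges, standing on its rim on the landing: diameter 51 mm, 25 mm wide, 0.14 to 0.28 kg, smooth (friction about 0.35), rolls freely; pushing it takes under 2 N. The origin is the middle of one of its flat faces, on the axle; z runs along the axle, towards the other face; x and y turn with it as it rolls.
- spool_mid (a point): The centre of the spool, 26 mm from its rim and 12.5 mm from each flat face. At the start it is 12 to 38 mm before the foot of the slope, 38 mm above the bench.
- ramp_slope (a point): Foot of the slope, on the track's centre line, 12 mm above the bench. From here the track rises at 8 degrees to the crest. x points up along the sloping surface, y across to the left, z at right angles out of the surface; the spool's centre is at z = 26 mm while it rolls on the slope.
- ramp_crest (a point): The crest of the track, on its surface and centre line: 130 mm along the ramp's x, 30 mm above the bench. Behind it the track falls at 12 degrees to the stop, so once the spool's centre has passed the crest the spool rolls on by itself, 23 mm, into the seat.
- ramp_seat (a point): Where the spool's centre is when it lies seated against the stop: 153 mm along the ramp's x, on the centre line, 52 mm above the bench, 4 mm lower than on the crest. The stop is an upright plate 65 mm high, its face 26 mm beyond this point.
- loupe: Bystander: black loupe standing upright, 39 mm in diameter, 40 mm tall, beside the ramp; origin at the centre of its underside.
- weight: Bystander: white-metal knobbed calibration weight, 25 mm in diameter, 30 mm tall, right of the ramp; origin at the centre of its underside.
- vial: Bystander: small capped vial, 27 mm in diameter, 50 mm tall, beside the foot of the ramp; origin at the centre of its underside.
- tape: Bystander: flat tape roll, 61 mm in diameter, 12 mm high, left in front; origin at the centre of its underside.
There are look-alikes about, which are no part of the job. What is shaped like the spool but green is not meant.

How it is judged (in metres and radians):
On the way, in this order (a step that is already met when the one before it is completed fails the run):
1. the spool is on the upper half of the slope, pushed by the fingers (x of spool_mid in the frame of ramp between 0.07 and 0.132 m and contact force between the fingers and spool above 0.01 N).
2. the spool lies in its seat against the stop (distance between spool_mid and ramp_seat below 0.006 m and angle between the z axis of spool and the y axis of ramp, either way round below 0.15 rad and linear speed of spool below 0.02 m/s and angular speed of spool below 0.5 rad/s), for 0.2 s.
At the end, for the whole second after the job is handed in: The spool's centre is within 6 mm of the seat point, its axle level across the ramp within 0.15 rad, at rest (under 0.02 m/s); loupe, weight, vial and tape roll within 15 mm of where they stood (all of step 2 and distance of each of loupe, weight, vial, tape from where it was at the start of the episode below 0.015 m); the robot touches nothing.
It fails at once if the spool rolls back or runs free on the slope: faster than 0.15 m/s with no finger against it (x of spool_mid in the frame of ramp between 0.01 and 0.124 m and linear speed of spool above 0.15 m/s and contact force between the fingers and spool below 0.005 N).
It fails at once if the spool is lifted more than about 15 mm off the track, or leaves it (z of spool_mid in the frame of ramp_slope above 0.045 m or z of spool_mid in the frame of ramp below 0.03 m or y of spool_mid in the frame of ramp above 0.015 m or y of spool_mid in the frame of ramp below -0.015 m).
It fails at once if the spool is taken between the fingers (its centre within 18 mm of the grasp point) (distance between the grasp point and spool_mid below 0.018 m).
It fails at once if the spool is squeezed or pressed with more than 12 N (contact force between the fingers and spool above 12 N).
It fails at once if a bystander round the ramp is moved more than 15 mm or tipped (distance of any of loupe, weight, vial, tape from where it was at the start of the episode above 0.015 m or angle between any of loupe, weight, vial, tape's own z axis and vertical above 0.5 rad).
It also fails if it takes over 46 s, if anything falls off the work surface, if the arm or the gripper's body presses on something with over 40 N, if the wrist force passes 120 N, or if a joint passes its speed limit or range.

### The arm

A 6-joint arm with a two-finger parallel gripper is mounted at the origin on a cart in front of the work surface, level with it; the furniture and walls round the work are solid. World frame = base frame: x ahead of the robot, y to its left, z up, the work surface at z = 0. Lengths are in mm, angles in degrees, forces in N, time in s.
With the tool pointing down it reaches from about 350 to 850 mm from the base axis. Payload 8.1 kg.
Tool frame: the origin (TCP) lies where the fingers leave the gripper's body, on its centre line; the fingertips stand 73 mm ahead of it and the grasp point (between the pads) lies 54 mm ahead of it; z points along the fingers, y is the line along which they close (so a half turn about z gives the same grasp; the last joint's range is limited). The gripper opens to 85 mm and grips with 20 to 120 N. Pads are 22 mm wide; open, the fingers measure 114 mm over their backs; the gripper's body (76 mm by 85 mm) begins 54 mm behind the grasp point. The pads swing forward as they close: fully open they stand 13 mm farther back than shut.
Start: joints at [-76.971, 7.471, 85.268, -0, 87.261, -4.893], TCP at [184.655, -570.884, 303.892] pointing down, gripper open.
Joint ranges: [-169.43, 169.43], [-51.17, 129.36], [1.28, 143.12], [-76.62, 256.62], [0, 156.53], [-152.29, 152.29]. Speed limits (degrees/s): [136.94, 136.94, 159.86, 180, 180, 180].

### API

Orientations are given as [roll, pitch, yaw] about the fixed x, y, z axes, in that order (R = Rz(yaw) Ry(pitch) Rx(roll)).
In Python, from bench import sense, optics, r gives the robot as it stands.
- The arm moves only by the tool servo_tool, never from a script. Its argument "plan" is a list that holds one entry, the list of rows, each a list of 5 numbers: the shift along the world's x, y, z in m, then the turn about the world's z in degrees, then the finger opening in m, from 0 to 0.0854. A call has 1 to 10 rows; each row shifts and turns the commanded pose from where the row before left it; what a row does not reach is not made up. A row lasts 1/10 s, in which the tool goes at most 50 mm and 8.59 degrees, less where a joint would pass 70% of its speed; a pose out of reach is approached as far as the arm can. A call is refused whole if a number of a shift passes 0.05 or a number of a turn 8.59, either way. A call with a gripper value outside its range is refused whole. The fingers move at their own pace and stop on an object; "force" is the grip in N (left out, the last holds). Time passes only in rows, so rows that do not move let the fingers close. It gives the time, the measured TCP pose, the force, the opening and the grip force at its end, in the units of the state.
- sense(): the state, without advancing time (a new reading comes with each control period).
- optics.snapshot(name): name is "side" or "top" or "wrist"; returns a dict with "frame" (384x512x3 uint8, blue, green, red), "fx", "fy", "cx", "cy" (pixels), "cam_to_world" (4x4, takes a point from camera to world coordinates). Camera axes: x right, y down, z forward; pixel columns grow to the right and rows downward; lengths in mm; the calibration is good to about 2 mm. A picture is of the moment at which its call begins. There is no depth.
- r.hand_in(): hands the job in; it is judged then, once.
The state is a dict: "time": time; "joint_pos": joint angles; "qd": joint speeds; "joint_efforts": joint torques, N m; "tool_pos": TCP position; "tcp_rot": TCP orientation; "ft_force": force on the tool from outside, world axes, zero at the start; "wrist_torque": the same for the moment, N m; "finger_gap": finger opening in mm; "grip_force": force on a finger pad.
Only numpy, scipy, OpenCV 4.12 (cv2) and the standard library are available. Lean on these libraries where they do the work, as an engineer would, in place of code of your own. Each camera call takes 0.05 s, during which the arm holds its last target. There are 200 camera calls.

## Working session

There is one attempt and no reset: what is moved stays moved. The work goes in short steps, Python scripts to look and compute and a tool call to move; the robot and the scene stay as the last step left them, time stands still between calls to the robot, and variables do not carry over. Pictures are saved under pics/ and viewed, at most 10 in all, crops included, and the job is handed in when it is done.

Besides the shell and the picture viewer there is one more tool, called after "Call:" in YAML: its name, and indented under it one key for each argument. servo_tool: Moves the arm, as the interface text tells. Its arguments: {"type":"object","properties":{"plan":{"type":"array"},"force":{"type":"number"}},"required":["plan"]}

```bash
mkdir -p pics; cat > h.py <<'E'
import numpy as np, cv2
from bench import sense, optics, r
def snap(n,f):
    s=optics.snapshot(n); cv2.imwrite(f'pics/{f}.png',s['frame']); 
    np.savez(f'pics/{f}.npz',**{k:np.array(s[k]) for k in s}); return s
def ray(s,u,v):
    T=np.array(s['cam_to_world']); d=T[:3,:3]@[(u-s['cx'])/s['fx'],(v-s['cy'])/s['fy'],1]
    return T[:3,3],d/np.linalg.norm(d)
def atz(s,u,v,z):
    o,d=ray(s,u,v); return o+d*(z-o[2])/d[2]
def tri(*obs):
    A=0;b=0
    for s,u,v in obs:
        o,d=ray(s,u,v);P=np.eye(3)-np.outer(d,d);A=A+P;b=b+P@o
    return np.linalg.solve(A,b)
def proj(s,p):
    T=np.linalg.inv(np.array(s['cam_to_world'])); q=T[:3,:3]@p+T[:3,3]
    return s['fx']*q[0]/q[2]+s['cx'],s['fy']*q[1]/q[2]+s['cy']
E
python3 - <<'E'
from h import *
a=snap('side','s0');b=snap('top','t0')
for s in(a,b):print(np.round(s['cam_to_world'],3).tolist(),s['fx'],s['cx'],s['cy'])
print(sense())
E
```

```text
[[0.976, -0.155, 0.156, 407.265], [-0.22, -0.664, 0.715, -640.605], [-0.007, -0.731, -0.682, 626.805], [0.0, 0.0, 0.0, 1.0]] 374.8646317854938 255.95578411851207 185.28994278965928
[[0.03, -0.986, 0.161, 413.355], [-0.999, -0.025, 0.032, -46.211], [-0.028, -0.162, -0.986, 915.742], [0.0, 0.0, 0.0, 1.0]] 462.5930188752588 257.09981079511874 190.8415343178695
{'time': 0.1, 'joint_pos': array([-7.69691401e+01,  7.51129640e+00,  8.53243937e+01, -8.69271230e-04,
        8.72617697e+01, -4.89474837e+00]), 'qd': array([-0.03977176, -0.11989367, -0.3003837 , -0.03355034,  0.02635123,
        0.03777515]), 'joint_efforts': array([ 1.21473859e-03, -5.70953429e+01, -5.01941442e+01, -2.75341672e-04,
        8.12794460e-03,  2.25054390e-05]), 'tool_pos': array([ 184.58262077, -570.49938036,  302.93087963]), 'tcp_rot': array([-1.79902822e+02, -7.45077179e-03,  1.79256442e+01]), 'ft_force': array([-0.19824382,  0.56557364,  0.2770112 ]), 'wrist_torque': array([0.02543837, 0.01705665, 0.02132484]), 'grip_force': 0.0, 'finger_gap': 85.20937981528}
```

View pics/s0.png

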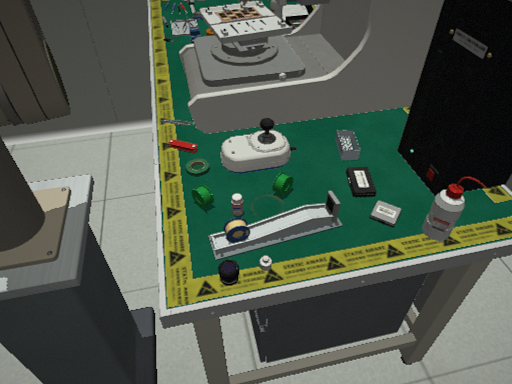

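View pics/t0.png

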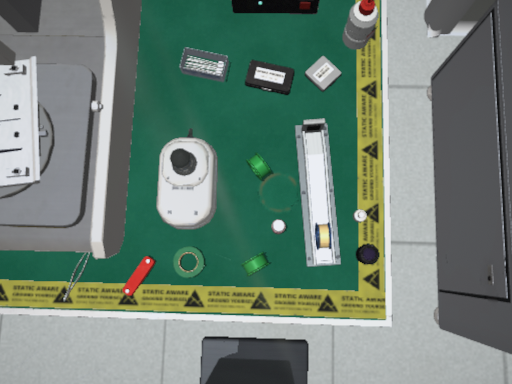

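The gold and blue spool is on the ramp at side (236,230), top (322,236). The look-alikes are green spools at side (203,197) and (283,183), top (256,263) and (260,165), so I choose the one on the ramp. Loupe is at top (367,255), weight (360,215), vial (279,226), tape (189,262).

```bash
python3 - <<'E'
from h import *
a=cv2.imread('pics/s0.png')[185:265,200:350];b=cv2.imread('pics/t0.png')[110:275,285:385]
a=cv2.resize(a,None,fx=5,fy=5,interpolation=2)[:, :750]
def tick(im,f,x0,y0):
    for i in range(0,im.shape[1],10*f):
        cv2.line(im,(i,0),(i,6),(0,0,255),1);cv2.putText(im,str(x0+i//f),(i,16),0,.35,(0,255,255),1)
    for i in range(0,im.shape[0],10*f):
        cv2.line(im,(0,i),(6,i),(0,0,255),1);cv2.putText(im,str(y0+i//f),(8,i+4),0,.35,(0,255,255),1)
tick(a,5,200,185);cv2.imwrite('pics/s0c.png',a)
b=cv2.rotate(b,cv2.ROTATE_90_CLOCKWISE) # cols: v from 274 down; rows: u from 285
b=cv2.resize(b,None,fx=4,fy=4,interpolation=2)
for i in range(0,660,40):
    cv2.line(b,(i,0),(i,6),(0,0,255),1);cv2.putText(b,str(275-i//4),(i,16),0,.35,(0,255,255),1)
for i in range(0,400,40):
    cv2.line(b,(0,i),(6,i),(0,0,255),1);cv2.putText(b,str(285+i//4),(8,i+4),0,.35,(0,255,255),1)
cv2.imwrite('pics/t0c.png',b)
E
```

```text
(no output)
```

View pics/s0c.png

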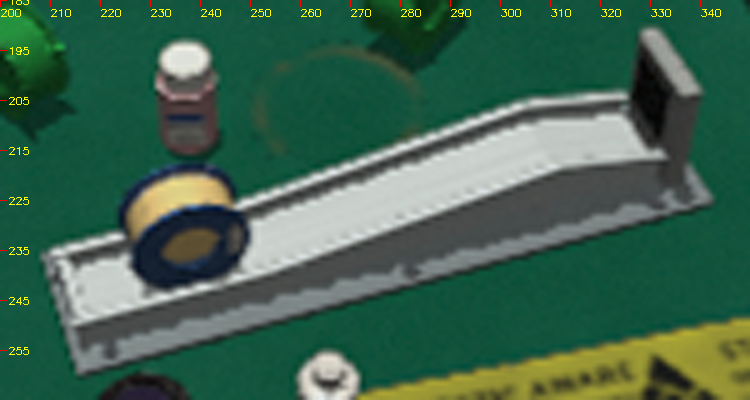

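View pics/t0c.png

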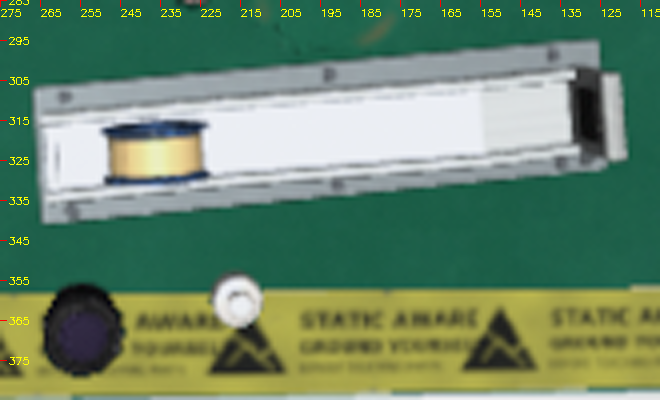

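```bash
cat > fit.py <<'E'
from h import *
from scipy.optimize import least_squares
a=dict(np.load('pics/s0.npz'));b=dict(np.load('pics/t0.npz'))
S=lambda x,y:(200+x/5,185+y/5)
T=lambda x,y:(285+y/4,275-x/4)
def R(p,q):
    c,s=np.cos(p[2]),np.sin(p[2]);return np.array([p[0]+c*q[0]-s*q[1],p[1]+s*q[0]+c*q[1],q[2]])
obs=lambda p:[(b,T(34,87),(p[3],33,2)),(b,T(42,222),(p[3],-33,2)),(b,T(598,42),(p[3]+285,33,2)),
 (b,T(482,95),(130,16,30)),(b,T(482,148),(130,-16,30)),
 (a,S(560,165),(130,-21,39)),(a,S(530,98),(130,21,39)),(a,S(80,373),(p[3],-33,0)),(a,S(712,200),(p[3]+285,-33,2)),(a,S(697,95),(186,-18,65))]
f=lambda p:np.concatenate([np.array(proj(s,R(p,q)))-uv for s,uv,q in obs(p)])
if __name__=='__main__':
    s=least_squares(f,[450,-150,0,-80],x_scale=[10,10,.1,10],loss='soft_l1');p=s.x
    print(p[:2],np.degrees(p[2]),p[3]);print(np.round(f(p).reshape(-1,2),1).tolist())
    m=tri((a,*S(185,228)),(b,*T(155,153)));print('spool',m)
    c,sn=np.cos(p[2]),np.sin(p[2]);d=m-[p[0],p[1],0];print('ramp frame',c*d[0]+sn*d[1],-sn*d[0]+c*d[1])
    for n,u,z in [('loupe',(367,255),40),('weight',(360,215),30),('vial',(279,226),50)]:
        w=atz(b,*u,z);d=w-[p[0],p[1],0];print(n,w,c*d[0]+sn*d[1],-sn*d[0]+c*d[1])
E
python3 fit.py
```

```text
[ 504.58215688 -141.61969737] 5.189872588671103 -85.55176429252614
[[-0.4, -0.1], [-0.1, -0.2], [0.0, -0.0], [-1.2, 0.2], [1.9, -0.9], [1.0, 0.2], [-1.0, -0.0], [-0.4, 0.7], [0.4, 1.1], [-1.2, -1.4]]
spool [ 474.11949527 -145.03397744   35.57078859]
ramp frame -30.64662096947097 -0.6447356293785846
loupe [ 440.65568378 -225.97762088   40.        ] -71.29512700783758 -78.2295218259813
weight [ 516.4379697  -215.36614978   30.        ] 5.136359131940926 -74.51655758914424
vial [489.37729524 -60.76848205  50.        ] -7.829005873432831 81.8951372447518
```

The fit holds: residuals are about 1 px, the spool centre is at height 36 (expected 38), and it stands 31 mm before the foot. Next I move above the landing with the fingers shut and the closing axis across the ramp.

Call:
servo_tool:
  plan:
    - [[0.024,0.042,0,-1.27,0],[0.024,0.042,0,-1.27,0],[0.024,0.042,0,-1.27,0],[0.024,0.042,0,-1.27,0],[0.024,0.042,0,-1.27,0],[0.024,0.042,0,-1.27,0],[0.024,0.042,0,-1.27,0],[0.024,0.042,0,-1.27,0],[0.024,0.042,0,-1.27,0],[0.024,0.042,0,-1.27,0]]
  force: 20

```text
time: 1.1
tool_pos: [425.1, -148.9, 303.8]
tcp_rot: [180.0, -0.0, 5.2]
ft_force: [1.5, 0.0, -0.3]
finger_gap: 0.2
grip_force: 0.0
```

Call:
servo_tool:
  plan:
    - [[0,0,0,0,0],[0,0,0,0,0],[0,0,-0.02,0,0],[0,0,-0.02,0,0],[0,0,-0.02,0,0],[0,0,-0.02,0,0],[0,0,-0.02,0,0],[0,0,0,0,0],[0,0,0,0,0]]

```text
time: 2.0
tool_pos: [424.0, -151.9, 203.9]
tcp_rot: [-180.0, 0.1, 5.1]
ft_force: [-1.3, -1.7, 0.7]
finger_gap: 0.3
grip_force: 0.0
```

```bash
python3 - <<'E'
from h import *
w=snap('wrist','w1'); print(np.round(w['cam_to_world'],2).tolist(),w['fx'],w['cx'],w['cy'])
s=sense();print(s['time'],s['tool_pos'],s['tcp_rot'],s['ft_force'],s['finger_gap'])
E
```

```text
[[0.09, -0.95, -0.31, 503.12], [-1.0, -0.09, -0.03, -144.5], [0.0, 0.31, -0.95, 272.95], [0.0, 0.0, 0.0, 1.0]] 273.9703290122706 254.00283100516603 192.25242179988197
2.05 [ 424.62028699 -151.89636277  204.77238209] [ 1.79972957e+02 -2.88608863e-02  5.14157906e+00] [ 0.11386755  0.15016612 -0.10721928] -0.32201984300172837
```

View pics/w1.png

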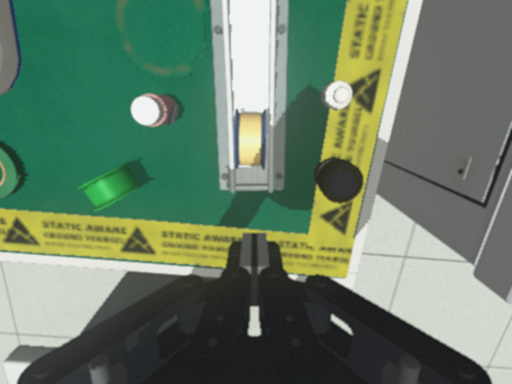

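The wrist view shows the gold spool at (250,138), the ramp foot corners at (220,189) and (283,190), and the shut fingertips at (254,240), in line with the track.

```bash
python3 - <<'E'
from h import *
w=dict(np.load('pics/w1.npz'));a=dict(np.load('pics/s0.npz'));b=dict(np.load('pics/t0.npz'))
c,sn=np.cos(np.radians(5.19)),np.sin(np.radians(5.19))
def rf(m):
    d=m-[504.6,-141.6,0];return np.round([c*d[0]+sn*d[1],-sn*d[0]+c*d[1],m[2]],1)
print(rf(atz(w,220,189,2)),rf(atz(w,283,190,2)),'expected -85.5,+-33')
m=tri((w,250,138),(a,237,230.6),(b,323.25,236.25));print('spool',m,rf(m), [rf(atz(w,*p,50)) for p in((235,138),(265,138))])
print('tool',rf(sense()['tool_pos']),'tip px',proj(w,np.array([424.6,-151.9,131.8])))
E
```

```text
[-86.8  32.5   2. ] [-88.  -32.8   2. ] expected -85.5,+-33
spool [ 474.12827637 -144.4562063    35.09108138] [-30.6  -0.1  35.1] [array([-28.8,  12.5,  50. ]), array([-28.8, -11.6,  50. ])]
tool [-80.6  -3.  204.8] tip px (np.float64(254.50658141022691), np.float64(245.85860549141967))
```

Call:
servo_tool:
  plan:
    - [[0,0.002,-0.02,0,0],[0,0,-0.02,0,0],[0,0,-0.02,0,0],[0,0,-0.02,0,0],[0,0,-0.01,0,0],[0,0,-0.01,0,0],[0,0,0,0,0],[0,0,0,0,0],[0,0,0,0,0]]

```text
time: 2.95
tool_pos: [425.3, -149.3, 104.9]
tcp_rot: [179.9, -0.1, 5.2]
ft_force: [0.2, -0.3, -0.8]
finger_gap: -0.4
grip_force: 0.0
```

Call:
servo_tool:
  plan:
    - [[0.002,0.00018,0,0,0],[0.002,0.00018,0,0,0],[0.002,0.00018,0,0,0],[0.002,0.00018,0,0,0],[0.002,0.00018,0,0,0],[0,0,0,0,0]]

```text
time: 3.55
tool_pos: [434.9, -147.9, 103.9]
tcp_rot: [-180.0, -0.0, 5.2]
ft_force: [-0.6, 0.3, -0.3]
finger_gap: -0.1
grip_force: 0.0
```

```bash
python3 - <<'E'
from h import *
w=snap('wrist','w2'); a=snap('side','s2');s=sense();print(s['time'],s['tool_pos'],s['tcp_rot'],s['ft_force'])
A=cv2.resize(a['frame'][185:275,195:275],(480,540));W=w['frame']
cv2.imwrite('pics/c2.png',np.hstack([A,cv2.resize(W[120:384,170:325],(317,540))]))
print(np.round(w['cam_to_world'],2).tolist())
E
```

```text
3.65 [ 434.65776169 -147.94014772  103.82283816] [-1.79994935e+02  1.02136424e-02  5.22872444e+00] [ 0.15635333 -0.08803318  0.20319109]
[[0.09, -0.95, -0.31, 513.96], [-1.0, -0.09, -0.03, -140.4], [0.0, 0.31, -0.95, 173.02], [0.0, 0.0, 0.0, 1.0]]
```

View pics/c2.png

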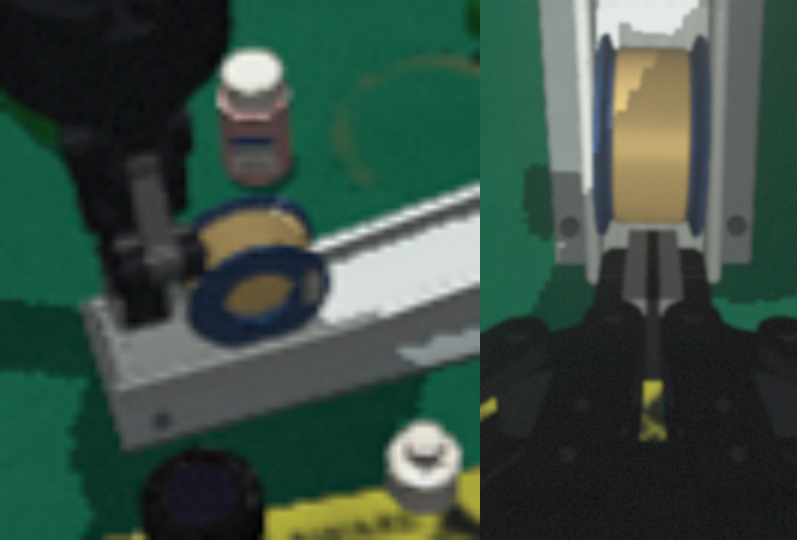

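The shut tips are only about 12 mm wide. I'll open them to about 14 mm so that each pushes one flange, then push along the landing.

Call:
servo_tool:
  plan:
    - [[0,0,0,0,0.014],[0,0,0,0,0.014],[0,0,0,0,0.014],[0.001,0.0001,0,0,0.014],[0.001,0.0001,0,0,0.014],[0.002,0.0002,0,0,0.014],[0.002,0.0002,0,0,0.014],[0.002,0.0002,0,0,0.014],[0.002,0.0002,0,0,0.014],[0.002,0.0002,0,0,0.014]]

```text
time: 4.65
tool_pos: [446.8, -146.8, 103.9]
tcp_rot: [-180.0, 0.0, 5.2]
ft_force: [-0.9, -0.2, -0.4]
finger_gap: 13.9
grip_force: 0.0
```

Call:
servo_tool:
  plan:
    - [[0.002,0.0002,0,0,0.014],[0.002,0.0002,0,0,0.014],[0.002,0.0002,0,0,0.014],[0.002,0.0002,0,0,0.014],[0.002,0.0002,0,0,0.014]]

```text
time: 5.15
tool_pos: [456.8, -145.8, 103.9]
tcp_rot: [-180.0, 0.0, 5.2]
ft_force: [-0.7, -0.2, 1.5]
finger_gap: 14.1
grip_force: 0.0
```

```bash
python3 - <<'E'
from h import *
w=snap('wrist','w3'); a=snap('side','s3');s=sense();print(s['time'],s['tool_pos'],s['ft_force'],s['finger_gap'])
A=cv2.resize(a['frame'][185:275,195:275],(480,540));W=w['frame']
cv2.imwrite('pics/c3.png',np.hstack([A,cv2.resize(W[120:384,170:325],(317,540))]))
E
```

```text
5.25 [ 456.93697727 -145.80473504  103.96801811] [-0.17790511  0.93714492 -0.01957985] 13.69637124644841
```

View pics/c3.png

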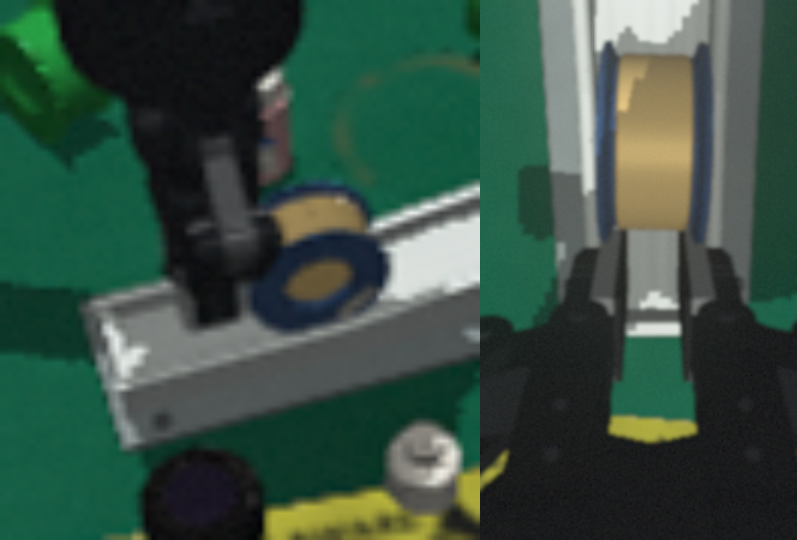

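The left half of the picture shows the finger behind the spool (about (320,257) in the crop). On the right, each finger meets one flange, the axle is square, and the spool is centred in the track. I continue onto the slope, rising 8°.

Call:
servo_tool:
  plan:
    - [[0.0025,0.0002,0,0,0.014],[0.0025,0.0002,0,0,0.014],[0.0025,0.0002,0,0,0.014],[0.0025,0.0002,0,0,0.014],[0.0025,0.0002,0.0003,0,0.014],[0.0025,0.0002,0.0004,0,0.014],[0.003,0.0003,0.0004,0,0.014],[0.003,0.0003,0.0004,0,0.014],[0.003,0.0003,0.0004,0,0.014],[0.003,0.0003,0.0004,0,0.014]]

```text
time: 6.25
tool_pos: [483.9, -143.3, 106.2]
tcp_rot: [-180.0, -0.0, 5.2]
ft_force: [-0.3, 0.6, 0.3]
finger_gap: 14.2
grip_force: 0.5
```

Call:
servo_tool:
  plan:
    - [[0.003,0.00027,0.0004,0,0.014],[0.003,0.00027,0.0004,0,0.014],[0.003,0.00027,0.0004,0,0.014],[0.003,0.00027,0.0004,0,0.014],[0.003,0.00027,0.0004,0,0.014],[0.003,0.00027,0.0004,0,0.014],[0.003,0.00027,0.0004,0,0.014],[0.003,0.00027,0.0004,0,0.014],[0.003,0.00027,0.0004,0,0.014],[0.003,0.00027,0.0004,0,0.014]]

```text
time: 7.25
tool_pos: [513.9, -140.7, 110.2]
tcp_rot: [-180.0, 0.0, 5.2]
ft_force: [-0.3, 0.0, 1.3]
finger_gap: 13.9
grip_force: 0.5
```

Call:
servo_tool:
  plan:
    - [[0.003,0.00027,0.0004,0,0.014],[0.003,0.00027,0.0004,0,0.014],[0.003,0.00027,0.0004,0,0.014],[0.003,0.00027,0.0004,0,0.014],[0.003,0.00027,0.0004,0,0.014],[0.003,0.00027,0.0004,0,0.014],[0.003,0.00027,0.0004,0,0.014],[0.003,0.00027,0.0004,0,0.014],[0.003,0.00027,0.0004,0,0.014],[0.003,0.00027,0.0004,0,0.014]]

```text
time: 8.25
tool_pos: [543.9, -138.0, 114.2]
tcp_rot: [-180.0, 0.0, 5.2]
ft_force: [-1.7, 0.3, 0.7]
finger_gap: 14.2
grip_force: 0.5
```

```bash
python3 - <<'E'
from h import *
w=snap('wrist','w4'); a=snap('side','s4');s=sense();print(s['time'],s['tool_pos'],s['ft_force'],s['finger_gap'])
A=cv2.resize(a['frame'][165:255,240:320],(480,540));W=w['frame']
cv2.imwrite('pics/c4.png',np.hstack([A,cv2.resize(W[120:384,170:325],(317,540))]))
E
```

```text
8.35 [ 544.19815605 -137.96805654  114.36507645] [-0.30480844  0.66051509 -0.444762  ] 13.935723782228822
```

View pics/c4.png

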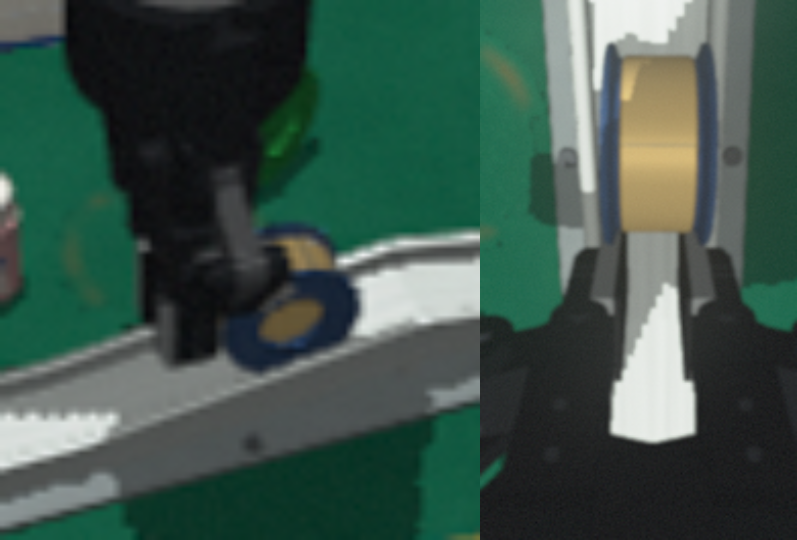

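Spool is square in the track on the upper slope at about x = 76 mm, with both fingers against it. I go on, slowing toward the crest.

Call:
servo_tool:
  plan:
    - [[0.003,0.00027,0.0004,0,0.014],[0.003,0.00027,0.0004,0,0.014],[0.003,0.00027,0.0004,0,0.014],[0.003,0.00027,0.0004,0,0.014],[0.003,0.00027,0.0004,0,0.014],[0.003,0.00027,0.0004,0,0.014],[0.003,0.00027,0.0004,0,0.014],[0.003,0.00027,0.0004,0,0.014],[0.003,0.00027,0.0004,0,0.014],[0.003,0.00027,0.0004,0,0.014]]

```text
time: 9.35
tool_pos: [573.9, -135.3, 118.2]
tcp_rot: [-180.0, 0.0, 5.2]
ft_force: [-1.8, -0.8, 0.9]
finger_gap: 14.2
grip_force: 0.5
```

Call:
servo_tool:
  plan:
    - [[0.003,0.00027,0.0004,0,0.014],[0.002,0.00018,0.0003,0,0.014],[0.002,0.00018,0.0003,0,0.014],[0.002,0.00018,0.0003,0,0.014],[0.002,0.00018,0.0003,0,0.014],[0.002,0.00018,0.0003,0,0.014],[0.002,0.00018,0.0003,0,0.014],[0.002,0.00018,0.0003,0,0.014],[0.002,0.00018,0.0003,0,0.014],[0.002,0.00018,0.0003,0,0.014]]

```text
time: 10.35
tool_pos: [594.9, -133.4, 121.3]
tcp_rot: [-180.0, -0.0, 5.2]
ft_force: [0.1, -1.3, -0.1]
finger_gap: 14.0
grip_force: 0.1
```

Call:
servo_tool:
  plan:
    - [[0.002,0.00018,0,0,0.014],[0.002,0.00018,0,0,0.014],[0.002,0.00018,0,0,0.014],[0.002,0.00018,0,0,0.014],[0,0,0,0,0.014],[0,0,0,0,0.014],[0,0,0,0,0.014],[0,0,0,0,0.014]]

```text
time: 11.15
tool_pos: [602.6, -132.7, 121.3]
tcp_rot: [-180.0, 0.0, 5.2]
ft_force: [-0.5, 0.2, 0.6]
finger_gap: 13.8
grip_force: 0.0
```

```bash
python3 - <<'E'
from h import *
w=snap('wrist','w5'); a=snap('side','s5');s=sense();print(s['time'],s['tool_pos'],s['ft_force'],s['finger_gap'])
A=cv2.resize(a['frame'][165:255,270:350],(480,540));W=w['frame']
cv2.imwrite('pics/c5.png',np.hstack([A,cv2.resize(W[120:384,170:325],(317,540))]))
E
```

```text
11.25 [ 602.60200852 -132.70876574  121.30882049] [-0.31596409  0.95060306 -0.54023081] 14.09623536547794
```

View pics/c5.png

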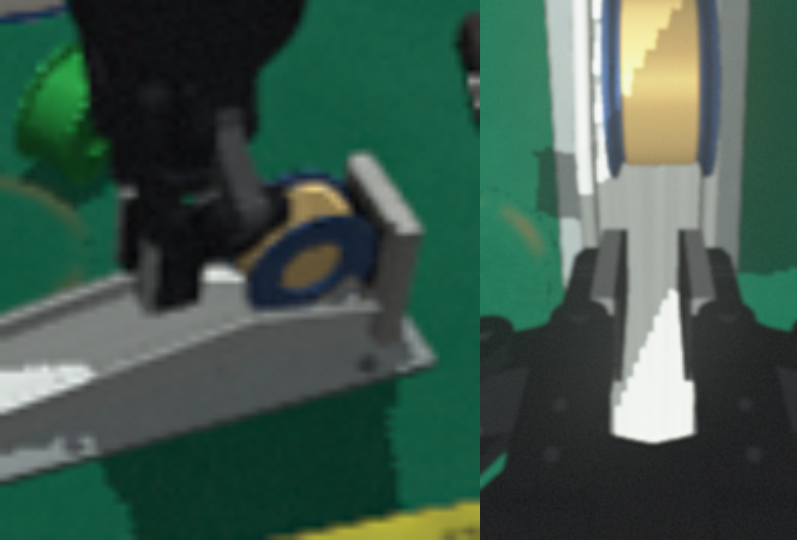

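The spool has left the fingers and lies against the stop, square and about 2 mm off the centre line. I retreat and check.

Call:
servo_tool:
  plan:
    - [[-0.01,-0.001,0,0,0.014],[-0.01,-0.001,0.01,0,0.014],[0,0,0.02,0,0.014],[0,0,0.03,0,0.014],[0,0,0.03,0,0.014],[0,0,0.03,0,0.014],[0,0,0.02,0,0.014],[0,0,0,0,0.014],[0,0,0,0,0.014],[0,0,0,0,0.014]]

```text
time: 12.25
tool_pos: [581.7, -134.5, 259.4]
tcp_rot: [-179.9, 0.1, 5.2]
ft_force: [-0.3, -0.3, -0.3]
finger_gap: 14.1
grip_force: 0.0
```

```bash
python3 - <<'E'
from h import *
w=snap('wrist','w6'); a=snap('side','s6');print(sense()['tool_pos'])
seat=np.array([504.6+153*.9959,-141.6+153*.0905,52])
for s in(w,a):cv2.drawMarker(s['frame'],tuple(int(round(float(x))) for x in proj(s,seat)),(0,0,255),0,6,1);print(proj(s,seat))
cv2.imwrite('pics/c6.png',np.hstack([cv2.resize(a['frame'][165:255,270:350],(480,540)),cv2.resize(w['frame'][40:220,200:306],(318,540))]))
E
```

```text
[ 581.75899528 -134.46261641  259.30228368]
(np.float64(254.5408867109616), np.float64(106.4684249684801))
(np.float64(319.4544080521473), np.float64(204.5891605880271))
```

View pics/c6.png

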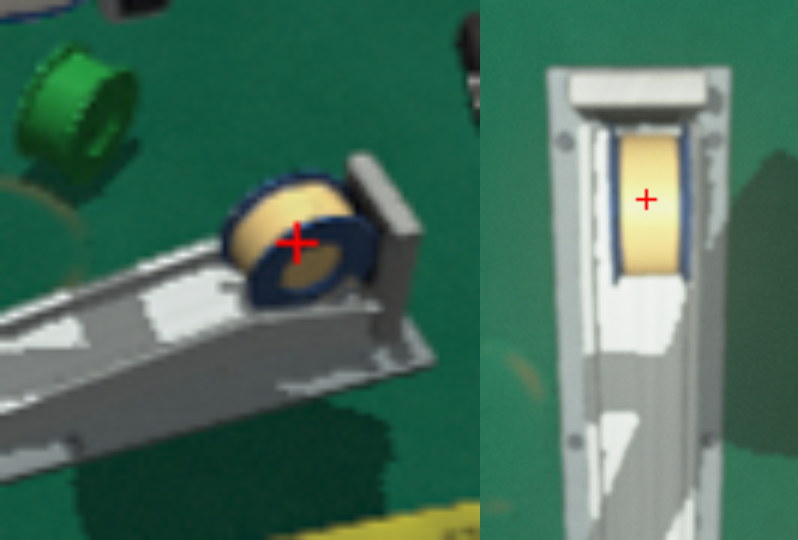

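The seat mark falls on the spool's centre in both views to within about 2 mm. The spool is against the stop, upright and square, and the robot is clear.

```bash
python3 -c "
from bench import r
print(r.hand_in())"
```

```text
the job is handed in; nothing more can be done
None
```

I pushed the spool up the slope and over the crest. It now lies in its seat against the stop, within about 2 mm of the seat point in both camera views. The robot was clear, and the job was handed in at about 12 s; the hand-in returned no verdict, and I did not re-measure the bystanders afterwards.

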